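# Free the jammed strip, lay it on the curing plate and click the timer to six

### The job

The wood strip is caught slantwise in the metal tray, two corners under its hold-down tabs: turn it square with the tray while it is still down on the floor, lift it out and lay it flat on the curing plate, down between the guides over the glass. Then turn the timer dial to the sixth click from its zero end (the mark just past the long middle one), and after that press the start button fully down and let it come up. Leave the tape measure, spanner and nail carton where they are.

Things in the scene. Friction and masses are not known exactly. Their poses are not given: they have to be found in the camera images.
- strip: the grey wood strip, 43 x 220 x 18 mm; origin at the centre of its underside, y along its length, z up. It lies on the tray floor at the tray's centre, turned 0.45 to 0.51 rad counter-clockwise (seen from above) from the tray's long axis. About 0.1 kg; take it across its 43 mm width at its middle
- tray: fixed open metal tray, inside 150 (x) x 232 (y) mm, walls 5 mm thick, 36 high, floor 5 thick; origin under its centre. Two tabs, each 44 mm long, reach 28 mm in from the long walls: from the -x wall at y = +84 mm and the +x wall at y = -84; undersides 25.5, tops 29.5 mm above the bench. Turning the strip clockwise from above until it lies along the tray's y clears both
- plate: fixed curing plate, a grey box 205 (x) x 262 (y) x 36 mm on the bench; origin under its centre, z up. The glass window with its guides runs along y on the far (+x) half; the control panel with dial and button is on the near (-x) half
- bed (a point): centre of the glass window on the plate's top face, where the centre of the strip's underside belongs, its length along y of this frame, either way round. 9 mm high side guides at 74 to 110 mm either side of centre along y leave 57 mm for the 43 mm wide strip; 9 mm end stops leave 236 mm for its length. The middle 148 mm is free of guides for fingers
- dial (a joint): dial angle, rad: 0 at the zero stop, growing clockwise from above, to 3.49; a click every 20 degrees (0.349), click six is 2.094. Starts from click 0 to 3, now and then halfway between two. Moment up to 0.1 N m; let go within a third of a click it settles there. Eleven marks, those of clicks 0, 5 and 10 longer; at click 5 it points to +x of the plate, at 0 100 degrees counter-clockwise of that
- dial_grip (a point): on the dial's vertical axis, 18 mm above the panel (the plate's top face): middle of the black pointer bar to pinch. The bar is 50 mm long, 14 mm wide, and stands from 8 to 30 mm above the panel, on a round skirt 58 mm across. The frame's x runs along the bar to its pointing end, marked by a white line
- start (a joint): start button travel in m: 0 up, 0.006 fully down; a spring returns it and it takes about 4 N fully down
- start_top (a point): centre of the top of the round black button, 26 mm across, on the panel beside the dial, 130 mm from it towards -y of the plate; it is pressed straight down
- tape_measure: tape measure, 34 x 73 x 68 mm, a bystander; origin under its centre
- spanner: steel combination spanner, 31 x 184 x 7 mm, a bystander; origin under its centre
- nail_box: small carton of nails, 61 x 110 x 44 mm, a bystander; origin under its centre

How it is judged:
On the way, in this order (a step that is already met when the one before it is completed fails the run):
1. the strip is turned square with the tray (within 0.25 rad) while still down in it (angle between the y axis of strip and the y axis of tray, either way round below 0.25 rad and z of strip in the frame of tray below 0.03 m and horizontal distance between strip and tray below 0.05 m), for 0.1 s.
2. the strip is lifted out of the tray, its underside above the walls (z of strip in the frame of tray above 0.045 m), for 0.1 s.
3. the strip lies flat between the guides on the plate, let go (x of strip in the frame of bed between -0.01 and 0.01 m and y of strip in the frame of bed between -0.012 and 0.012 m and z of strip in the frame of bed between -0.0035 and 0.0035 m and angle between strip's own z axis and vertical below 0.04 rad and angle between the y axis of strip and the y axis of bed, either way round below 0.1 rad and contact force between the fingers and strip below 0.1 N), for 0.3 s.
4. the dial stands at its sixth click (value of joint dial between 1.974 and 2.214 rad), for 0.3 s.
5. the start button is pressed down (value of joint start above 0.0045 m), for 0.04 s.
At the end, for the whole second after the job is handed in: The strip lies flat and still between the guides (centre within 10 mm across, 12 mm along, 3.5 mm in height, square within 0.1 rad, tilt under 0.04), the dial rests at click six (2.094 within 0.12 rad) and the button is back up (under 1.5 mm) (all of step 4 and x of strip in the frame of bed between -0.01 and 0.01 m and y of strip in the frame of bed between -0.012 and 0.012 m and z of strip in the frame of bed between -0.0035 and 0.0035 m and angle between strip's own z axis and vertical below 0.04 rad and angle between the y axis of strip and the y axis of bed, either way round below 0.1 rad and value of joint start below 0.0015 m and linear speed of strip below 0.02 m/s and velocity of joint dial below 0.1 rad/s); the robot touches nothing.
It fails at once if the tape measure, spanner or nail carton is moved more than 25 mm (distance of any of tape_measure, spanner, nail_box from where it was at the start of the episode above 0.025 m).
It also fails if it takes over 64 s, if anything falls off the work surface, if the arm or the gripper's body presses on something with over 40 N, if the wrist force passes 120 N, or if a joint passes its speed limit or range.

### The arm

A 6-joint arm with a two-finger parallel gripper is mounted at the origin on a cart in front of the work surface, level with it; the furniture and walls round the work are solid. World frame = base frame: x ahead of the robot, y to its left, z up, the work surface at z = 0. Lengths are in m, angles in rad, forces in N, time in s.
With the tool pointing down it reaches from about 0.375 to 0.9 m from the base axis. Payload 3.1 kg.
Tool frame: the origin (TCP) lies midway between the tips of the shut fingers; the grasp point (between the pads) lies 19 mm behind it; z points along the fingers, y is the line along which they close (so a half turn about z gives the same grasp; the last joint's range is limited). The gripper opens to 85 mm and grips with 20 to 120 N. Pads are 22 mm wide; open, the fingers measure 114 mm over their backs; the gripper's body (76 mm by 85 mm) begins 54 mm behind the grasp point. The pads swing forward as they close: fully open they stand 13 mm farther back than shut.
Start: joints at [1.167, 0.527, 1.433, -0, 1.181, -0.178], TCP at [0.139, 0.609, 0.231] pointing down, gripper open.
Joint ranges: [-3.08, 3.08], [-0.75, 2.2], [0.22, 2.44], [-1.43, 4.57], [0, 2.65], [-2.85, 2.85]. Speed limits (rad/s): [2.79, 2.79, 3.14, 3.14, 3.14, 3.14].

### API

Orientations are given as a unit quaternion [x, y, z, w].
In Python, from station import manip gives the robot as it stands.
- The arm moves only by the tool move_arm, never from a script. Its argument "increments" is a list that holds one entry, the list of rows, each a list of 5 numbers: the gripper's target within -1 to 1 (shut at 1, half-way at 0, fully open at -1), then the shift along the world's x, y, z in m, then the turn about the world's z in degrees. In form: [[[fingers, dx, dy, dz, twist], ...]]. A call has 1 to 8 rows; each row shifts and turns the commanded pose from where the row before left it; what a row does not reach is not made up. A row lasts 1/10 s, in which the tool goes at most 50 mm and 8.59 degrees, less where a joint would pass 70% of its speed; a pose out of reach is approached as far as the arm can. A call with a gripper value outside its range is refused whole. The fingers move at their own pace and stop on an object; "newtons" is the grip in N (left out, the last holds). Time passes only in rows, so rows that do not move let the fingers close. It gives the time, the measured TCP pose, the force, the opening and the grip force at its end, in the units of the state.
- manip.sense(): the state, without advancing time (a new reading comes with each control period).
- manip.snapshot(name): name is "scene" or "top"; returns a dict with "img" (400x640x3 uint8, red, green, blue), "fx", "fy", "cx", "cy" (pixels), "world_to_cam" (4x4, takes a point from world to camera coordinates). Camera axes: x right, y down, z forward; pixel columns grow to the right and rows downward; lengths in m; the calibration is good to about 2 mm. A picture is of the moment at which its call begins. There is no depth.
- manip.sign_off(): hands the job in; it is judged then, once.
Trained networks look in the newest picture that a camera, given by its name, has taken for a name from the list of things; names that differ only in an ending like _2 or _b are one class to them, and where a whole thing is asked for, a point or a joint stands for the part that bears it (a point fixed in the world has none). Each returns a list of dicts, best first, with "confidence" (0 to 1); they miss things now and then, are a little off and sometimes report something else, mostly with a low value. They report only what shows in the picture. A call takes as long as a camera call.
- manip.spot_in(label, camera): "xyz" ([x, y, z] in m, in world coordinates, good to about 4 mm: the middle of the surface that is visible of it).
- manip.mark_of(label, camera): "xyz" ([x, y, z] in m, in world coordinates, good to about 4 mm: a listed point, or the origin of a listed thing).
The state is a dict: "t": time; "q": joint angles; "qd": joint speeds; "tau": joint torques, N m; "tcp_pos": TCP position; "tool_rot": TCP orientation; "force": force on the tool from outside, world axes, zero at the start; "ft_torque": the same for the moment, N m; "finger_gap": opening from 0.0 (shut) to 1.0 (fully open); "gripper_force": force on a finger pad.
Only numpy, scipy, OpenCV 4.12 (cv2) and the standard library are available. Lean on these libraries where they do the work, as an engineer would, in place of code of your own. Each camera call takes 0.05 s, during which the arm holds its last target. There are 200 camera calls.

## Working session

There is one attempt and no reset: what is moved stays moved. The work goes in short steps, Python scripts to look and compute and a tool call to move; the robot and the scene stay as the last step left them, time stands still between calls to the robot, and variables do not carry over. Pictures are saved under pics/ and viewed, at most 10 in all, crops included, and the job is handed in when it is done.

Besides the shell and the picture viewer there is one more tool, called after "Request:" as name(argument=value, ...) on one line, values as JSON. move_arm: Moves the arm, as the interface text tells. Its arguments: {"type":"object","properties":{"increments":{"type":"array","items":{"type":"array","items":{"type":"array","items":{"type":"number"}}}},"newtons":{"type":"number"}},"required":["increments"]}

```bash
mkdir -p pics; cat > h.py <<'E'
from station import manip
import numpy as np, cv2
def shot(n,f):
    s=manip.snapshot(n); cv2.imwrite(f,cv2.cvtColor(s['img'],cv2.COLOR_RGB2BGR)); return s
def px(s,p):
    c=s['world_to_cam']@np.r_[p,1]; return np.array([s['fx']*c[0]/c[2]+s['cx'],s['fy']*c[1]/c[2]+s['cy']])
def ray(s,u,v,z):
    T=np.linalg.inv(np.array(s['world_to_cam'])); d=T[:3,:3]@np.array([(u-s['cx'])/s['fx'],(v-s['cy'])/s['fy'],1]); o=T[:3,3]
    return o+d*(z-o[2])/d[2]
E
python3 - <<'E'
from h import *
for c in ['top','scene']:
    s=shot(c,f'pics/{c}1.png'); print(c,np.linalg.inv(s['world_to_cam'])[:3,3].round(3),s['fx'])
    for l in ['strip','tray','plate','bed','dial_grip','start_top','tape_measure','spanner','nail_box']:
        print(l,[(np.round(d['xyz'],3).tolist(),round(d['confidence'],2),px(s,d['xyz']).round().tolist()) for d in manip.mark_of(l,c)[:2]])
s=manip.sense();print(s['t'],s['tcp_pos'],s['tool_rot'],s['finger_gap'])
E
```

```text
top [0.393 0.006 1.072] 365.97087233014935
strip [([0.523, 0.262, 0.003], 0.66, [237.0, 227.0])]
tray [([0.519, 0.266, 0.001], 0.9, [236.0, 228.0])]
plate [([0.564, -0.207, -0.0], 0.66, [396.0, 213.0])]
bed [([0.621, -0.225, 0.04], 0.92, [404.0, 192.0])]
dial_grip [([0.536, -0.142, 0.055], 0.71, [377.0, 220.0]), ([0.588, 0.07, 0.0], 0.66, [303.0, 205.0])]
start_top [([0.496, -0.27, 0.062], 0.54, [424.0, 234.0])]
tape_measure [([0.418, 0.056, -0.0], 0.67, [307.0, 263.0])]
spanner [([0.589, 0.073, -0.0], 0.62, [302.0, 205.0])]
nail_box []
scene [-0.163 -0.606  0.99 ] 466.60424324128223
strip [([0.526, 0.264, 0.003], 0.83, [242.0, 199.0]), ([0.774, 0.052, -0.003], 0.57, [343.0, 188.0])]
tray [([0.523, 0.265, -0.002], 0.7, [241.0, 200.0])]
plate [([0.566, -0.203, -0.003], 0.82, [373.0, 265.0])]
bed [([0.617, -0.22, 0.028], 0.9, [389.0, 249.0])]
dial_grip [([0.531, -0.144, 0.052], 0.85, [348.0, 249.0])]
start_top [([0.499, -0.264, 0.059], 0.49, [380.0, 277.0])]
tape_measure [([0.418, 0.058, 0.001], 0.62, [266.0, 250.0]), ([0.522, 0.263, -0.003], 0.39, [242.0, 201.0])]
spanner [([0.588, 0.071, -0.001], 0.56, [301.0, 216.0])]
nail_box [([0.775, 0.047, -0.002], 0.97, [345.0, 188.0])]
1.0 [0.13925883 0.60924114 0.23132279] [1.12137506e-01 9.93692699e-01 3.71522273e-07 9.40635050e-06] 1.0034612839539496
```

```bash
python3 - <<'E'
import cv2
im=cv2.imread('pics/top1.png')
a=cv2.resize(im[160:290,180:290],None,fx=4,fy=4,interpolation=2)
b=cv2.resize(im[150:280,345:435],None,fx=4,fy=4,interpolation=2)
cv2.imwrite('pics/c1.png',cv2.hconcat([a,b])[:, :800])
E
```

```text
(no output)
```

View pics/top1.png

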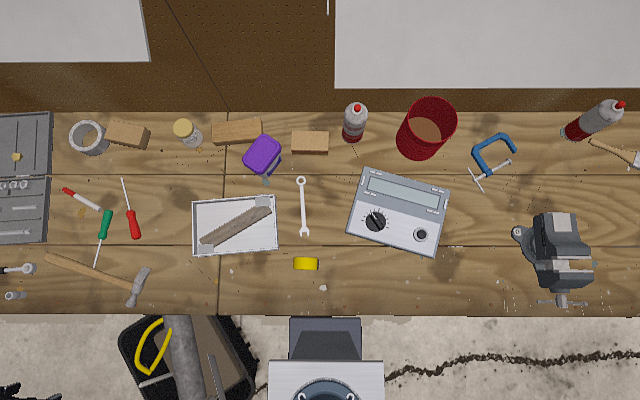

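View pics/c1.png

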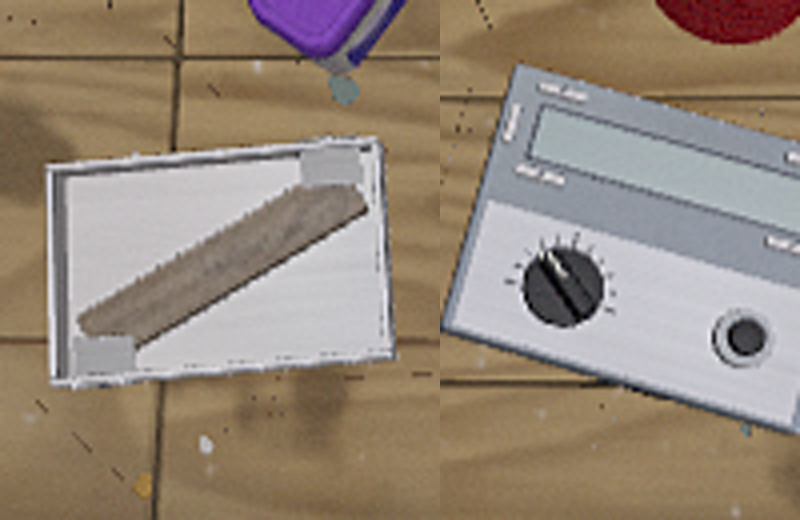

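```bash
python3 - <<'E'
from h import *
s=manip.snapshot('top')
A=lambda x,y:(x/4+180,y/4+160)
B=lambda x,y:((x-440)/4+345,y/4+150)
def poly(pts,z):return np.array([ray(s,*p,z)[:2] for p in pts])
t=poly([A(47,165),A(380,138),A(395,357),A(52,385)],.036);print('tray',t.round(3).tolist(),t.mean(0).round(4))
yv=(t[0]+t[3]-t[1]-t[2])/2;print(np.linalg.norm(yv),'ang of y from world y deg',np.degrees(np.arctan2(-yv[0],yv[1])), np.linalg.norm(t[0]-t[3]))
e=poly([A(140,348),A(368,208),A(300,183),A(80,318)],.023);print('strip edges',e.round(3).tolist())
for a,b in((1,0),(2,3)):
  d=e[b]-e[a];print('ang',np.degrees(np.arctan2(-d[0],d[1])))
p=poly([(364,166.5),(450,196),(434,257.5),(345,232.5)],.036);print('plate',p.round(3).tolist(),p.mean(0).round(4))
for a,b in((1,0),(2,3)):
  d=p[b]-p[a];print('ang',np.degrees(np.arctan2(-d[0],d[1])),np.linalg.norm(d))
g=poly([B(539,105),B(527,156)],.036);print('glass L',g.round(3).tolist())
print('dial',ray(s,*B(563,287),.050),ray(s,*B(545,252),.066),ray(s,*B(583,316),.066))
print('btn',ray(s,*B(746,336),.055))
E
```

```text
tray [[0.593, 0.39], [0.613, 0.148], [0.455, 0.133], [0.435, 0.375]] [0.5239 0.2615]
0.24210459090411376 ang of y from world y deg 4.837038768490696 0.1583728613532093
strip edges [[0.462, 0.318], [0.564, 0.157], [0.582, 0.208], [0.483, 0.363]]
ang 32.3845169711768
ang 32.572923678680866
plate [[0.697, -0.111], [0.609, -0.356], [0.434, -0.3], [0.503, -0.053]] [ 0.5609 -0.2052]
ang -19.73457718612627 0.260532015441366
ang -15.609538190390774 0.25661402723354604
glass L [[0.668, -0.127], [0.63, -0.117]]
dial [ 0.53211665 -0.13906094  0.05      ] [ 0.55438059 -0.12493714  0.066     ] [ 0.50986199 -0.15000786  0.066     ]
btn [ 0.49756601 -0.26396569  0.055     ]
```

Request:
move_arm(increments=[[[-1,0.032,-0.0288,-0.009,-3.7],[-1,0.032,-0.0288,-0.009,-3.7],[-1,0.032,-0.0288,-0.009,-3.7],[-1,0.032,-0.0288,-0.009,-3.7],[-1,0.032,-0.0288,-0.009,-3.7],[-1,0.032,-0.0288,-0.009,-3.7],[-1,0.032,-0.0288,-0.009,-3.7],[-1,0.032,-0.0288,-0.009,-3.7]]])

```text
t: 1.85
tcp_pos: [0.3967, 0.3778, 0.1592]
tool_rot: [0.363, 0.932, 0.0, 0.0]
force: [0.1, 0.9, -0.2]
finger_gap: 0.997
gripper_force: 0.0
```

Request:
move_arm(increments=[[[-1,0.032,-0.0288,-0.009,-3.7],[-1,0.032,-0.0288,-0.009,-3.7],[-1,0.032,-0.0288,-0.009,-3.7],[-1,0.032,-0.0288,-0.009,-3.7],[-1,0,0,0,0],[-1,0,0,0,0]]])

```text
t: 2.45
tcp_pos: [0.5238, 0.2628, 0.1229]
tool_rot: [0.48, 0.877, -0.0, -0.0]
force: [-0.2, -0.1, 0.4]
finger_gap: 0.997
gripper_force: 0.0
```

Request:
move_arm(increments=[[[-1,0,0,-0.04,0],[-1,0,0,-0.04,0],[-1,0,0,-0.02,0],[-1,0,0,-0.01,0],[-1,0,0,-0.006,0],[-1,0,0,0,0]]])

```text
t: 3.05
tcp_pos: [0.523, 0.2644, 0.0075]
tool_rot: [0.479, 0.878, 0.0, 0.0]
force: [0.4, -0.0, -0.0]
finger_gap: 0.997
gripper_force: 0.0
```

```bash
python3 - <<'E'
from h import *
s=shot('scene','/tmp/a.png'); im=cv2.imread('/tmp/a.png')
cv2.imwrite('pics/a.png',cv2.resize(im[110:260,150:340],None,fx=4,fy=4,interpolation=2))
E
```

```text
(no output)
```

View pics/a.png

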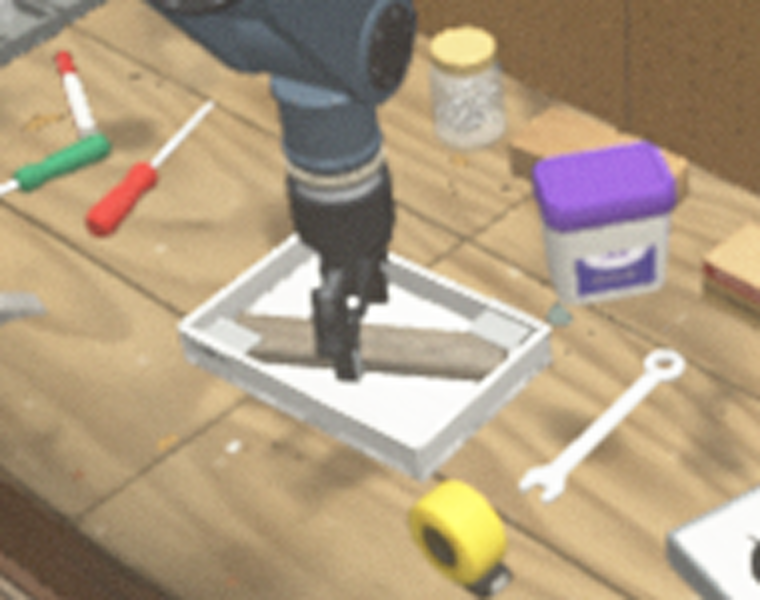

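The fingers straddle the strip about midway (near pixel 335,345 of the crop), so I close on it.

Request:
move_arm(increments=[[[0.3,0,0,0,0],[0.3,0,0,0,0],[0.3,0,0,0,0],[0.3,0,0,0,0],[0.3,0,0,0,0],[0.3,0,0,0,0]]], newtons=40)

```text
t: 3.7
tcp_pos: [0.524, 0.2638, 0.0083]
tool_rot: [0.479, 0.878, 0.001, 0.001]
force: [-0.4, 0.6, 6.0]
finger_gap: 0.489
gripper_force: 42.2
```

Request:
move_arm(increments=[[[0.3,0,0,0,-5],[0.3,0,0,0,-5],[0.3,0,0,0,-5],[0.3,0,0,0,-5],[0.3,0,0,0,-5],[0.3,0,0,0,-2.7],[0.3,0,0,0,0],[0.3,0,0,0,0]]])

```text
t: 4.5
tcp_pos: [0.5242, 0.2636, 0.0083]
tool_rot: [0.676, 0.737, 0.001, 0.0]
force: [0.1, -0.9, 6.5]
finger_gap: 0.487
gripper_force: 42.2
```

```bash
python3 - <<'E'
from h import *
s=shot('scene','/tmp/a.png'); im=cv2.imread('/tmp/a.png')
a=cv2.resize(im[155:240,180:300],None,fx=4,fy=4,interpolation=2)
s=shot('top','/tmp/b.png'); im=cv2.imread('/tmp/b.png')
b=cv2.resize(im[180:265,185:265],None,fx=4,fy=4,interpolation=2)
cv2.imwrite('pics/b.png',cv2.hconcat([a,b]))
E
```

```text
(no output)
```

View pics/b.png

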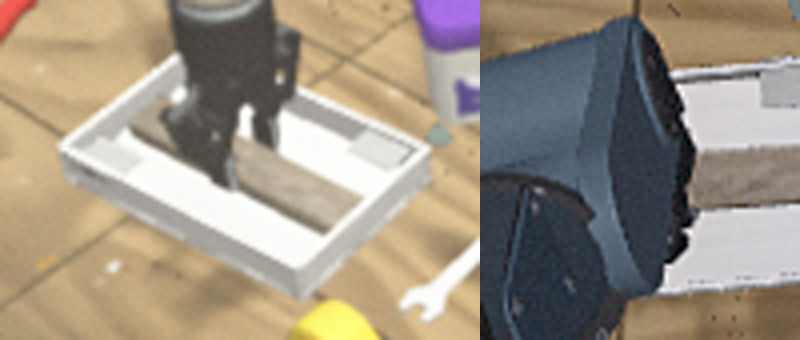

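The strip now lies along the tray, clear of both tabs. Next I lift it out and carry it over.

Request:
move_arm(increments=[[[0.3,0,0,0.01,0],[0.3,0,0,0.03,0],[0.3,0,0,0.04,0],[0.3,0,0,0.04,0],[0.3,0,0,0,0],[0.3,0,0,0,0],[0.3,0.004,-0.02,0,-0.8],[0.3,0.006,-0.03,0,-1.3]]])

```text
t: 5.4
tcp_pos: [0.5313, 0.2141, 0.1255]
tool_rot: [0.688, 0.726, -0.002, -0.001]
force: [-0.8, 0.0, -2.0]
finger_gap: 0.489
gripper_force: 41.4
```

Request:
move_arm(increments=[[[0.3,0.008,-0.04,0,-1.8],[0.3,0.008,-0.04,0,-1.8],[0.3,0.008,-0.04,0,-1.8],[0.3,0.008,-0.04,0,-1.8],[0.3,0.008,-0.04,0,-1.8],[0.3,0.008,-0.04,0,-1.8],[0.3,0.008,-0.04,0,-1.8],[0.3,0.008,-0.04,0,-1.8]]])

```text
t: 6.2
tcp_pos: [0.5956, -0.1074, 0.1249]
tool_rot: [0.775, 0.632, -0.001, -0.002]
force: [0.6, 0.2, -1.9]
finger_gap: 0.487
gripper_force: 41.3
```

Request:
move_arm(increments=[[[0.3,0.008,-0.04,0,-1.8],[0.3,0.008,-0.04,0,-1.8],[0.3,0.006,-0.036,0,-1.5],[0.3,0,0,0,0],[0.3,0,0,0,0],[0.3,0,0,0,0]]])

```text
t: 6.8
tcp_pos: [0.6177, -0.2206, 0.1255]
tool_rot: [0.801, 0.598, -0.001, -0.002]
force: [-0.4, -0.4, -0.9]
finger_gap: 0.488
gripper_force: 41.4
```

```bash
python3 - <<'E'
from h import *
s=shot('top','/tmp/b.png'); im=cv2.imread('/tmp/b.png')
cv2.imwrite('pics/d.png',cv2.resize(im[150:270,335:470],None,fx=5,fy=5,interpolation=2))
s2=shot('scene','/tmp/c.png'); im=cv2.imread('/tmp/c.png')
cv2.imwrite('pics/e.png',cv2.resize(im[150:300,310:470],None,fx=4,fy=4,interpolation=2))
for c in ['top','scene']:
  for l in ['strip','bed','plate','dial_grip','start_top']:
    print(c,l,[(np.round(d['xyz'],3).tolist(),round(d['confidence'],2)) for d in manip.mark_of(l,c)[:2]])
E
```

```text
top strip []
top bed [([0.616, -0.226, 0.037], 0.81)]
top plate [([0.568, -0.209, -0.005], 0.77)]
top dial_grip []
top start_top []
scene strip [([0.621, -0.222, 0.122], 0.62)]
scene bed [([0.616, -0.224, 0.033], 0.75)]
scene plate [([0.568, -0.209, -0.001], 0.95)]
scene dial_grip [([0.532, -0.139, 0.051], 0.77)]
scene start_top [([0.497, -0.267, 0.061], 0.51)]
```

View pics/d.png

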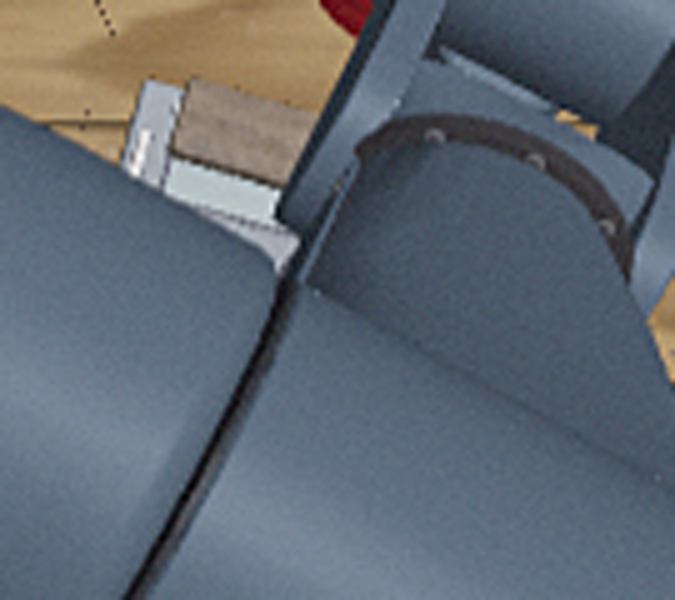

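View pics/e.png

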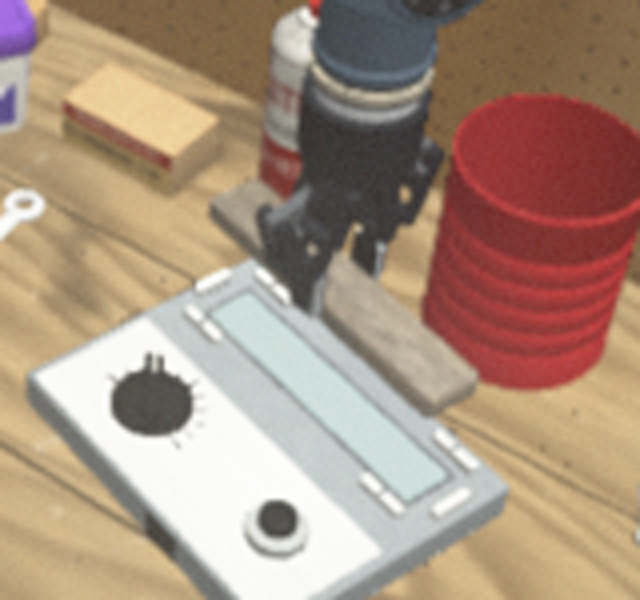

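```bash
python3 - <<'E'
from h import *
s=manip.snapshot('scene')
C=lambda x,y:(x/4+310,y/4+150)
P=lambda l,z:np.array([ray(s,*C(*p),z)[:2] for p in l])
ang=lambda d:np.degrees(np.arctan2(-d[0],d[1]))
g=P([(210,318),(250,290),(452,472),(408,503)],.036);print('glass',g.round(3).tolist(),g.mean(0).round(4),ang(g[0]-g[3]),ang(g[1]-g[2]))
G=P([(214,280),(450,502)],.045);print('endstops',G.round(3).tolist(),G.mean(0).round(4),np.linalg.norm(G[0]-G[1]),ang(G[0]-G[1]))
t=P([(212,206),(252,180),(476,374),(430,394)],.140);print('strip',t.round(3).tolist(),t.mean(0).round(4),ang(t[0]-t[3]),ang(t[1]-t[2]),np.linalg.norm(t[0]-t[3]))
k=P([(30,378),(250,262),(506,492)],.036);print('plate',k.round(3).tolist(),ang(k[1]-k[2]),np.degrees(np.arctan2(*(k[1]-k[0])[::-1])),np.linalg.norm(k[1]-k[2]))
q=[p for p in [manip.sense()]][0];print(q['tcp_pos'],2*np.degrees(np.arctan2(q['tool_rot'][1],q['tool_rot'][0]))-90)
print('dialtip',P([(150,355),(158,355)],.066), 'btn',P([(278,518)],.052))
E
```

```text
glass [[0.627, -0.124], [0.668, -0.13], [0.612, -0.327], [0.572, -0.318]] [ 0.6194 -0.2248] -15.898494711639861 -15.87925328972701
endstops [[0.652, -0.109], [0.582, -0.341]] [ 0.617 -0.225] 0.24183441006404957 -16.77848480698722
strip [[0.627, -0.118], [0.665, -0.124], [0.604, -0.33], [0.572, -0.317]] [ 0.617  -0.2222] -15.42941497494662 -16.619305307760403 0.20634954087863575
plate [[0.502, -0.061], [0.691, -0.114], [0.619, -0.362]] -16.266439255062146 -15.717944540585574 0.25828648534673077
[ 0.61931283 -0.22231542  0.12740762] -16.57616490877784
dialtip [[ 0.54829139 -0.12783553]
 [ 0.55166905 -0.13201228]] btn [[ 0.49768722 -0.26546798]]
```

Request:
move_arm(increments=[[[0.3,-0.001,-0.002,-0.03,0.3],[0.3,0,0,-0.03,0],[0.3,0,0,-0.015,0],[0.3,0,0,-0.006,0],[0.3,0,0,-0.004,0],[0.3,0,0,-0.002,0],[0.3,0,0,0,0]]])

```text
t: 8.15
tcp_pos: [0.619, -0.2247, 0.0412]
tool_rot: [0.8, 0.6, 0.0, 0.001]
force: [0.4, 0.9, -1.6]
finger_gap: 0.486
gripper_force: 41.3
```

```bash
python3 - <<'E'
from h import *
s2=shot('scene','/tmp/c.png'); im=cv2.imread('/tmp/c.png')
cv2.imwrite('pics/f.png',cv2.resize(im[180:300,310:450],None,fx=5,fy=5,interpolation=2))
print([(np.round(d['xyz'],3).tolist(),round(d['confidence'],2)) for d in manip.mark_of('strip','scene')[:2]])
E
```

```text
[([0.623, -0.225, 0.037], 0.93), ([0.772, 0.048, -0.003], 0.66)]
```

View pics/f.png

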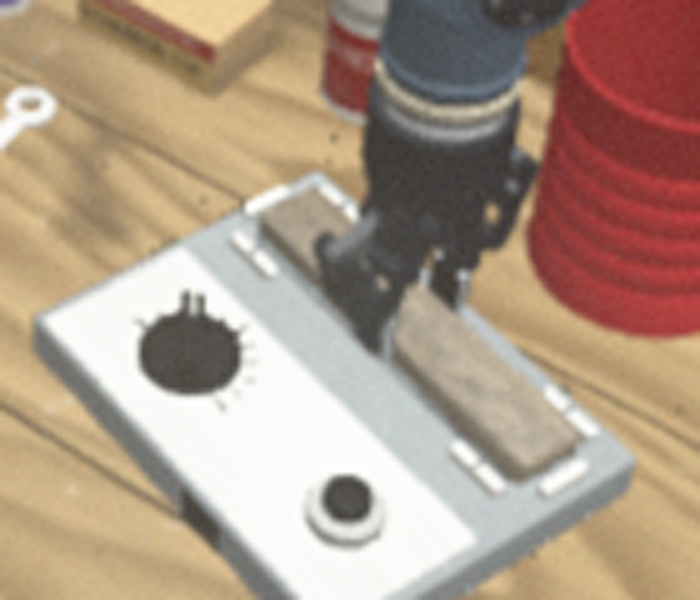

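Request:
move_arm(increments=[[[0.3,0,0,-0.001,0],[0.3,0,0,-0.001,0],[0.3,0,0,0,0],[-0.1,0,0,0,0],[-0.3,0,0,0,0],[-0.5,0,0,0,0],[-0.5,0,0,0,0],[-0.5,0,0,0,0]]])

```text
t: 9.05
tcp_pos: [0.6183, -0.2243, 0.0381]
tool_rot: [0.8, 0.6, -0.0, -0.0]
force: [-0.6, -0.2, 0.6]
finger_gap: 0.749
gripper_force: 0.0
```

Request:
move_arm(increments=[[[-0.5,0,0,0.02,0],[-0.5,0,0,0.04,0],[-0.5,0,0,0.04,0],[-0.5,-0.04,0.03,0,0],[-0.5,-0.04,0.03,0,0],[-0.5,-0.03,0.04,0,0],[-0.5,-0.03,0.04,0,0],[-0.5,-0.02,0.04,0,0]]])

```text
t: 9.85
tcp_pos: [0.4556, -0.0429, 0.1384]
tool_rot: [0.801, 0.599, -0.0, -0.001]
force: [0.7, 0.2, 0.1]
finger_gap: 0.748
gripper_force: 0.0
```

Request:
move_arm(increments=[[[-0.5,-0.02,0.04,0.02,0],[-0.5,-0.02,0.04,0,0],[-0.5,0,0.04,0,0],[-0.5,0,0.02,0,0],[-0.5,0,0,0,0]]])

```text
t: 10.35
tcp_pos: [0.4179, 0.0977, 0.1586]
tool_rot: [0.799, 0.602, 0.0, 0.0]
force: [-0.3, -0.1, -1.0]
finger_gap: 0.749
gripper_force: 0.0
```

```bash
python3 - <<'E'
from h import *
s=shot('top','/tmp/b.png'); im=cv2.imread('/tmp/b.png')
cv2.imwrite('pics/g.png',cv2.resize(im[155:265,335:460],None,fx=5,fy=5,interpolation=2))
for c in ['top','scene']:
  if c=='scene': manip.snapshot(c)
  for l in ['strip','bed','dial_grip','start_top']:
    print(c,l,[(np.round(d['xyz'],3).tolist(),round(d['confidence'],2)) for d in manip.mark_of(l,c)[:1]])
E
```

```text
top strip [([0.62, -0.226, 0.035], 0.91)]
top bed [([0.62, -0.224, 0.038], 0.68)]
top dial_grip [([0.534, -0.143, 0.054], 0.72)]
top start_top [([0.534, -0.145, 0.053], 0.35)]
scene strip [([0.62, -0.225, 0.036], 0.68)]
scene bed [([0.614, -0.222, 0.029], 0.88)]
scene dial_grip [([0.534, -0.141, 0.051], 0.82)]
scene start_top [([0.499, -0.265, 0.059], 0.54)]
```

View pics/g.png

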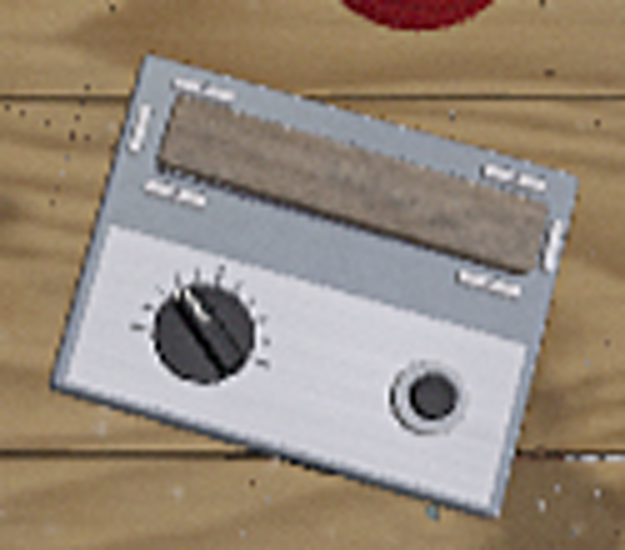

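```bash
python3 - <<'E'
from h import *
s=manip.snapshot('top')
D=lambda x,y:(x/5+335,y/5+155)
W=lambda x,y,z:ray(s,*D(x,y),z)[:2]
a,b=W(183,290,.066),W(205,320,.066); d=a-b; print(a,b,'white line ang',np.degrees(np.arctan2(d[1],d[0])))
c=np.array([.533,-.1405])
for z in(.066,): print('proj center px',((px(s,np.r_[c,z])-[335,155])*5))
for u in [(137,327),(147,303),(160,290),(180,277),(199,275),(221,268),(242,276),(256,292),(267,315),(266,342),(264,363)]:
    w=W(*u,.036);print(u,w.round(3),np.linalg.norm(w-c).round(3),np.degrees(np.arctan2(*(w-c)[::-1])).round(1))
# dark-mass / bright line extraction in the dial top
im=s['img'].astype(int); H=[]
for v in range(208,232):
  for u in range(363,388):
    w=ray(s,u,v,.066)[:2]; 
    if np.linalg.norm(w-c)<.027 and im[v,u].min()>90: H.append((*w,im[v,u].min()))
H=np.array(H);print(H.round(3)); 
E
```

```text
[ 0.55438279 -0.12590699] [ 0.53760246 -0.13766955] white line ang 35.02940767605423
proj center px [210.34250703 328.26160336]
(137, 327) [ 0.538 -0.103] 0.038 82.7
(147, 303) [ 0.552 -0.109] 0.036 59.3
(160, 290) [ 0.559 -0.117] 0.035 42.3
(180, 277) [ 0.567 -0.128] 0.036 19.9
(199, 275) [ 0.568 -0.139] 0.035 2.1
(221, 268) [ 0.572 -0.152] 0.041 -16.3
(242, 276) [ 0.567 -0.164] 0.042 -34.0
(256, 292) [ 0.558 -0.171] 0.04 -50.9
(267, 315) [ 0.545 -0.177] 0.039 -72.1
(266, 342) [ 0.529 -0.176] 0.036 -95.8
(264, 363) [ 0.517 -0.175] 0.038 -114.5
[[ 5.57e-01 -1.41e-01  1.09e+02]
 [ 5.57e-01 -1.46e-01  1.48e+02]
 [ 5.57e-01 -1.49e-01  1.94e+02]
 [ 5.57e-01 -1.52e-01  1.92e+02]
 [ 5.54e-01 -1.27e-01  2.23e+02]
 [ 5.54e-01 -1.49e-01  1.06e+02]
 [ 5.54e-01 -1.52e-01  1.22e+02]
 [ 5.54e-01 -1.55e-01  1.68e+02]
 [ 5.52e-01 -1.21e-01  1.57e+02]
 [ 5.52e-01 -1.27e-01  1.89e+02]
 [ 5.52e-01 -1.30e-01  1.46e+02]
 [ 5.52e-01 -1.55e-01  1.00e+02]
 [ 5.52e-01 -1.57e-01  2.24e+02]
 [ 5.49e-01 -1.27e-01  9.60e+01]
 [ 5.49e-01 -1.30e-01  1.62e+02]
 [ 5.49e-01 -1.32e-01  1.47e+02]
 [ 5.49e-01 -1.57e-01
[... 236 characters left out ...]
9e+02]
 [ 5.43e-01 -1.63e-01  2.27e+02]
 [ 5.43e-01 -1.65e-01  2.11e+02]
 [ 5.40e-01 -1.32e-01  1.00e+02]
 [ 5.40e-01 -1.35e-01  1.72e+02]
 [ 5.40e-01 -1.38e-01  1.56e+02]
 [ 5.40e-01 -1.63e-01  1.65e+02]
 [ 5.40e-01 -1.65e-01  1.89e+02]
 [ 5.38e-01 -1.35e-01  1.04e+02]
 [ 5.38e-01 -1.38e-01  1.03e+02]
 [ 5.38e-01 -1.65e-01  1.90e+02]
 [ 5.35e-01 -1.65e-01  2.20e+02]
 [ 5.32e-01 -1.65e-01  2.30e+02]
 [ 5.29e-01 -1.65e-01  2.23e+02]
 [ 5.27e-01 -1.65e-01  2.24e+02]
 [ 5.24e-01 -1.65e-01  2.22e+02]
 [ 5.21e-01 -1.62e-01  1.67e+02]
 [ 5.18e-01 -1.62e-01  1.87e+02]
 [ 5.15e-01 -1.59e-01  1.70e+02]
 [ 5.13e-01 -1.56e-01  1.11e+02]
 [ 5.10e-01 -1.53e-01  1.09e+02]
 [ 5.07e-01 -1.48e-01  1.25e+02]]
```

The strip lies between the guides and stops, with its centre near (345,185). The dial's white line runs (183,290)–(205,320), about 34° in the world frame, which puts it near click 2.5. Next I go to the dial.

Request:
move_arm(increments=[[[-0.2,0.0192,-0.0398,0,-6.7],[-0.2,0.0192,-0.0398,0,-6.7],[-0.2,0.0192,-0.0398,0,-6.7],[-0.2,0.0192,-0.0398,-0.01,-6.7],[-0.2,0.0192,-0.0398,-0.02,-6.7],[-0.2,0.019,-0.04,-0.02,-6.5],[-0.2,0,0,0,0],[-0.2,0,0,0,0]]])

```text
t: 11.7
tcp_pos: [0.5327, -0.1441, 0.1073]
tool_rot: [0.957, 0.289, -0.001, -0.001]
force: [0.3, -0.0, -0.9]
finger_gap: 0.602
gripper_force: 0.0
```

Request:
move_arm(increments=[[[-0.2,0.0005,0.002,-0.03,0],[-0.2,0,0,-0.018,0],[-0.2,0,0,-0.01,0],[-0.2,0,0,0,0],[0.3,0,0,0,0],[0.6,0,0,0,0],[0.9,0,0,0,0],[0.9,0,0,0,0]]], newtons=30)

```text
t: 12.5
tcp_pos: [0.5336, -0.1404, 0.0515]
tool_rot: [0.957, 0.29, 0.0, -0.0]
force: [0.3, 3.4, 6.5]
finger_gap: 0.152
gripper_force: 31.2
```

Request:
move_arm(increments=[[[0.9,0,0,0,0],[0.9,0,0,0,0],[0.9,0,0,0,0]]])

```text
t: 12.8
tcp_pos: [0.5336, -0.1404, 0.0515]
tool_rot: [0.957, 0.29, 0.0, -0.0]
force: [-1.2, 4.8, 5.1]
finger_gap: 0.151
gripper_force: 31.2
```

```bash
python3 -c "
from h import *
s=manip.sense();print({k:np.round(s[k],3) for k in ['tcp_pos','force','ft_torque','q','finger_gap','gripper_force']})"
```

```text
{'tcp_pos': array([ 0.534, -0.14 ,  0.052]), 'force': array([-1.203,  4.827,  5.139]), 'ft_torque': array([0.583, 0.107, 0.034]), 'q': array([-0.46 ,  0.702,  1.751,  0.002,  0.689,  0.521]), 'finger_gap': np.float64(0.151), 'gripper_force': np.float64(31.212)}
```

Request:
move_arm(increments=[[[0.9,0,0,0,-7],[0.9,0,0,0,-7],[0.9,0,0,0,-7],[0.9,0,0,0,-7],[0.9,0,0,0,-7],[0.9,0,0,0,-7],[0.9,0,0,0,-7],[0.9,0,0,0,-7]]])

```text
t: 13.6
tcp_pos: [0.5337, -0.1408, 0.0515]
tool_rot: [0.981, -0.195, 0.0, -0.0]
force: [-1.8, 2.5, 5.3]
finger_gap: 0.155
gripper_force: 31.2
```

Request:
move_arm(increments=[[[0.9,0,0,0,-7],[0.9,0,0,0,-7],[0.9,0,0,0,0],[0.9,0,0,0,0]]])

```text
t: 14.0
tcp_pos: [0.5336, -0.1409, 0.0515]
tool_rot: [0.95, -0.311, -0.0, -0.0]
force: [-1.4, 1.9, 5.5]
finger_gap: 0.153
gripper_force: 31.2
```

```bash
python3 -c "
from h import *
s=manip.sense();print({k:np.round(s[k],3) for k in ['tcp_pos','tool_rot','force','ft_torque','q','finger_gap','gripper_force']}); r=s['tool_rot'];print(2*np.degrees(np.arctan2(r[1],r[0]))-90)"
```

```text
{'tcp_pos': array([ 0.534, -0.141,  0.052]), 'tool_rot': array([ 0.95 , -0.311, -0.   , -0.   ]), 'force': array([-1.386,  1.888,  5.482]), 'ft_torque': array([ 0.399,  0.28 , -0.009]), 'q': array([-4.610e-01,  7.020e-01,  1.751e+00,  1.000e-03,  6.890e-01,
        1.743e+00]), 'finger_gap': np.float64(0.153), 'gripper_force': np.float64(31.22)}
-126.29661643920775
```

Request:
move_arm(increments=[[[0.6,0,0,0,0],[0.3,0,0,0,0],[0.1,0,0,0,0],[0.1,0,0,0,0],[0.1,0,0,0.03,0],[0.1,0,0,0.04,0],[0.1,-0.02,0.04,0.02,5],[0.1,-0.02,0.04,0,5]]])

```text
t: 14.8
tcp_pos: [0.4963, -0.0623, 0.1432]
tool_rot: [0.974, -0.227, 0.004, 0.0]
force: [1.1, 1.2, 0.1]
finger_gap: 0.452
gripper_force: 0.0
```

Request:
move_arm(increments=[[[1,-0.02,0.04,0,5],[1,-0.02,0.04,0,5],[1,-0.02,0.04,0,5],[1,-0.02,0.04,0,5],[1,0,0,0,0]]])

```text
t: 15.3
tcp_pos: [0.409, 0.1023, 0.1401]
tool_rot: [0.999, -0.051, -0.003, -0.0]
force: [-0.3, -0.5, 0.0]
finger_gap: 0.001
gripper_force: 0.0
```

```bash
python3 - <<'E'
from h import *
s=shot('top','/tmp/b.png'); im=cv2.imread('/tmp/b.png')
cv2.imwrite('pics/h.png',cv2.resize(im[155:265,335:460],None,fx=5,fy=5,interpolation=2))
for c in ['top','scene']:
  if c=='scene': manip.snapshot(c)
  for l in ['strip','bed','start_top']:
    print(c,l,[(np.round(d['xyz'],3).tolist(),round(d['confidence'],2)) for d in manip.mark_of(l,c)[:2]])
print(manip.sense()['tcp_pos'])
E
```

```text
top strip [([0.621, -0.226, 0.036], 0.76)]
top bed [([0.621, -0.224, 0.037], 0.93)]
top start_top [([0.497, -0.271, 0.057], 0.46)]
scene strip [([0.623, -0.228, 0.035], 0.62)]
scene bed [([0.616, -0.22, 0.035], 0.84)]
scene start_top [([0.496, -0.268, 0.058], 0.63)]
[0.41466066 0.09763226 0.14027508]
```

View pics/h.png

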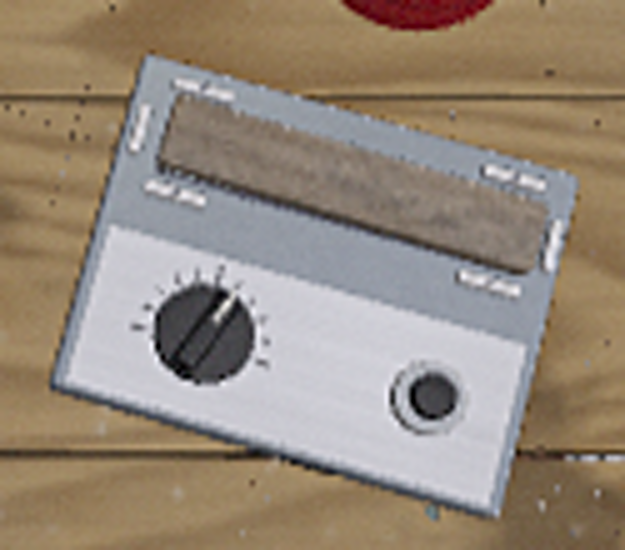

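The pointer now runs (216,318)–(237,293), about -37° in the world frame, and stands at the mark just past the long one, so it is at click six. The strip is still in place. The button is next, with the fingers shut.

Request:
move_arm(increments=[[[1,0.0094,-0.0407,0,0],[1,0.0094,-0.0407,0,0],[1,0.0094,-0.0407,0,0],[1,0.0094,-0.0407,0,0],[1,0.0094,-0.0407,0,0],[1,0.0094,-0.0407,0,0],[1,0.0094,-0.0407,0,0],[1,0.0094,-0.0407,0,0]]])

```text
t: 16.5
tcp_pos: [0.4888, -0.2298, 0.1401]
tool_rot: [0.998, -0.056, -0.0, -0.0]
force: [0.8, -0.1, -0.5]
finger_gap: 0.001
gripper_force: 0.0
```

Request:
move_arm(increments=[[[1,0.0094,-0.0407,0,0],[1,0,0,-0.03,0],[1,0,0,-0.03,0],[1,0,0,0,0],[1,0,0,0,0]]])

```text
t: 17.0
tcp_pos: [0.4978, -0.268, 0.0799]
tool_rot: [0.998, -0.055, -0.001, -0.001]
force: [0.8, 0.2, 0.5]
finger_gap: 0.0
gripper_force: 0.0
```

Request:
move_arm(increments=[[[1,0,0.001,-0.012,0],[1,0,0,-0.006,0],[1,0,0,-0.004,0],[1,0,0,0,0]]])

```text
t: 17.4
tcp_pos: [0.4985, -0.2664, 0.0582]
tool_rot: [0.999, -0.055, -0.0, -0.0]
force: [-0.4, 0.5, -0.5]
finger_gap: -0.001
gripper_force: 0.0
```

Request:
move_arm(increments=[[[1,0,0,-0.003,0],[1,0,0,0,0]]])

```text
t: 17.6
tcp_pos: [0.4987, -0.2666, 0.0555]
tool_rot: [0.999, -0.055, 0.0, 0.0]
force: [-0.2, 1.6, 2.1]
finger_gap: -0.001
gripper_force: 1.1
```

Request:
move_arm(increments=[[[1,0,0,-0.003,0],[1,0,0,0,0]]])

```text
t: 17.8
tcp_pos: [0.4987, -0.2667, 0.0524]
tool_rot: [0.998, -0.055, 0.0, 0.0]
force: [0.5, 0.9, 3.8]
finger_gap: 0.002
gripper_force: 1.8
```

Request:
move_arm(increments=[[[1,0,0,-0.002,0],[1,0,0,0,0]]])

```text
t: 18.0
tcp_pos: [0.4987, -0.2667, 0.0519]
tool_rot: [0.999, -0.055, 0.0, 0.0]
force: [-1.4, 2.4, 13.2]
finger_gap: -0.001
gripper_force: 6.4
```

Request:
move_arm(increments=[[[1,0,0,-0.001,0],[1,0,0,0,0]]])

```text
t: 18.2
tcp_pos: [0.4987, -0.2667, 0.0518]
tool_rot: [0.999, -0.055, 0.001, 0.0]
force: [-2.3, 3.4, 19.1]
finger_gap: 0.001
gripper_force: 9.3
```

The force jumped to 19 N, so the button is bottomed. I raise the tool and retreat.

Request:
move_arm(increments=[[[1,0,0,0.02,0],[1,0,0,0.04,0],[1,0,0,0.03,0],[1,-0.01,0.04,0,0],[1,-0.01,0.04,0,0],[1,-0.01,0.04,0,0],[1,-0.01,0.04,0,0],[1,-0.01,0.04,0,0]]])

```text
t: 19.0
tcp_pos: [0.4477, -0.0654, 0.1392]
tool_rot: [0.998, -0.055, 0.0, 0.0]
force: [1.8, 0.8, 0.1]
finger_gap: -0.0
gripper_force: 0.0
```

Request:
move_arm(increments=[[[1,-0.01,0.04,0,0],[1,-0.01,0.04,0,0],[1,-0.01,0.04,0,0],[1,0,0.04,0,0],[1,0,0,0,0],[1,0,0,0,0]]])

```text
t: 19.6
tcp_pos: [0.4183, 0.094, 0.1392]
tool_rot: [0.999, -0.053, 0.0, 0.0]
force: [0.2, -0.1, -0.3]
finger_gap: -0.001
gripper_force: 0.0
```

```bash
python3 - <<'E'
from h import *
s=shot('top','/tmp/b.png'); im=cv2.imread('/tmp/b.png')
cv2.imwrite('pics/i.png',cv2.resize(im[155:265,335:460],None,fx=5,fy=5,interpolation=2))
print(np.abs(cv2.imread('pics/i.png').astype(int)-cv2.imread('pics/h.png')).mean())
E
```

```text
1.9737367272727273
```

View pics/i.png

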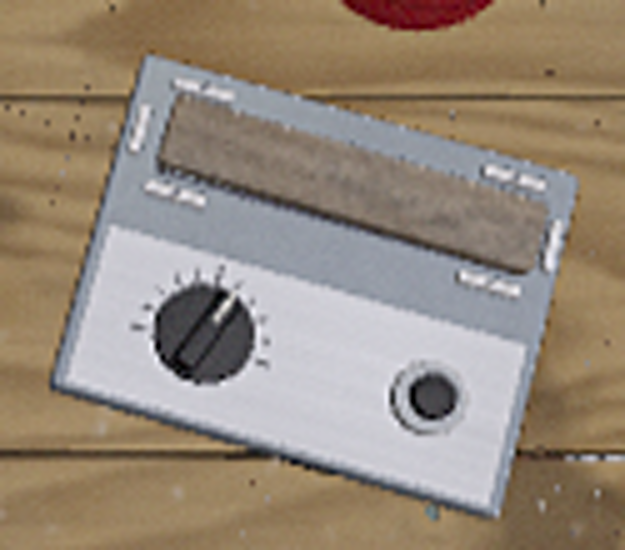

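The picture matches the last one: strip in place around (345,185), dial at click six, button up at (433,397). I hand it in.

```bash
python3 -c "
from station import manip
print(manip.sign_off())"
```

```text
the job is handed in; nothing more can be done
None
```

The job is handed in, with no verdict returned: the strip lies flat between the guides, the dial points to the sixth click, the button was pressed to its stop and came back up, and I kept clear of the bystanders.

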